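# Latch the specimen carriage under the microscope and press the lamp button

### The arm

A 6-joint arm with a two-finger parallel gripper is mounted at the origin on the work surface. World frame = base frame: x ahead of the robot, y to its left, z up, the work surface at z = 0. Lengths are in m, angles in degrees, forces in N, time in s.
With the tool pointing down it reaches from about 0.35 to 0.875 m from the base axis. Payload 15.5 kg.
Tool frame: the origin (TCP) lies midway between the tips of the shut fingers; the grasp point (between the pads) lies 19 mm behind it; z points along the fingers, y is the direction in which the jaws open and shut (so a half turn about z gives the same grasp; the last joint's range is limited). The gripper opens to 85 mm and grips with 20 to 120 N. Pads are 22 mm wide; open, the fingers measure 114 mm over their backs; the gripper's body (76 mm by 85 mm) begins 54 mm behind the grasp point. The pads swing forward as they close: fully open they stand 13 mm farther back than shut.
Start: joints at [-70.846, 28.281, 77.091, -0, 74.628, -5.472], TCP at [0.26, -0.568, 0.231] pointing down, gripper open.
Joint ranges: [-166.48, 166.48], [-47.26, 123.95], [12.59, 153.08], [-70.14, 250.14], [6.76, 159.57], [-176.63, 176.63]. Speed limits (degrees/s): [108.29, 108.29, 147.25, 172.46, 172.46, 172.46].

### API

Orientations are given as a 3x3 rotation matrix whose columns are the frame's x, y, z axes.
In Python, from workcell import r gives the robot as it stands.
- The arm moves only by the shell command python3 -m creep 'ROWS' [OPENING] [FORCE]. ROWS is JSON, a list of rows, each an object of numbers: "x", "y", "z": the shift along the tool's x, y, z in m; "spin": the turn about the tool's z in degrees. A call has 1 to 8 rows; each row is the pose to reach, as a shift and turn from the pose measured when the call began, along the tool's axes at that moment; what a row does not reach only later rows make up. A row lasts 1/12 s, in which the tool goes at most 41.7 mm and 7.16 degrees, less where a joint would pass 70% of its speed; a pose out of reach is approached as far as the arm can. A call with a gripper value outside its range is refused whole. OPENING is the gripper's target within -1 to 1 (shut at 1, half-way at 0, fully open at -1), set as the call begins (- or left out, the last holds). The fingers move at their own pace and stop on an object; FORCE is the grip in N (left out, the last holds). Time passes only in rows, so rows that repeat a pose let the fingers close. It gives the time, the measured TCP pose, the force and the opening at its end, in the units of the state.
- r.get_obs(): the state, without advancing time (a new reading comes with each control period).
- r.camera(name): name is "side" or "top" or "wrist"; returns a dict with "color" (384x512x3 uint8, red, green, blue), "vfov" (degrees; the focal length in pixels is half the picture's height over the tangent of half this angle, whatever the lens; pixels are square), "cx", "cy" (the principal point, pixels), "position" and "rotation" of the camera in the world. Camera axes: x right, y down, z forward; pixel columns grow to the right and rows downward; lengths in m; the calibration is good to about 2 mm. A picture is of the moment at which its call begins. There is no depth.
- r.close_job(): hands the job in, once; it reports no verdict.
The state is a dict: "time": time; "joint_pos": joint angles; "qd": joint speeds; "joint_torque": joint torques, N m; "tcp_pos": TCP position; "tool_rot": TCP orientation; "force": force on the tool from outside, world axes, zero at the start; "moment": the same for the moment, N m; "grip_width": finger opening in m.
Only numpy, scipy, OpenCV 4.12 (cv2) and the standard library are available. Lean on these libraries where they do the work, as an engineer would, in place of code of your own. Each camera call takes 0.05 s, during which the arm holds its last target.

### The job

Push the orange thumb block of the sprung carriage with your fingertips, past the brass stop pin, then let it go so that it springs back and latches against the pin at its middle position with the beetle dish under the microscope. When it is latched, press the green lamp button fully down and take your hand away. Do not touch or lift the dish, and leave the magnifiers, the other dishes, the jar and the cards where they are.

Things in the scene. Friction and masses are not known exactly. Their poses are not given: they have to be found in the camera images.
- viewer: White specimen viewer fixed to the table: base 220 mm (its x) by 380 mm (its y), 30 mm high, carrying the carriage and a stereo microscope. Origin: centre of the base's underside, z up. Its +y is the direction in which the carriage is pushed. Nothing overhangs the base at y below +30 mm.
- lens (a point): Lens end of the microscope, 140 mm above the table, at the viewer's x = 0, y = +75 mm, axes as the viewer's. From it head and eyepieces spread upward to 350 mm, over the viewer's y = +30 to +215 mm, x = -50 to +50 mm; pillar and focus knobs at x = +60 to +110 mm, y = +40 to +155 mm, up to 320 mm
- push_face (a point): Centre of the flat upright push face of the orange thumb block on the carriage; moves with it, axes as the viewer's. The face looks to the viewer's -y, is 92 mm wide and spans 46 to 90 mm above the table (this point 68 mm). Behind it the block slopes down towards +y. In front of it (-y) is open air over the base (30 mm high, 50 mm more of it at rest)
- carriage (a joint): Carriage travel (m) along the viewer's +y: 0 at rest, end stop 0.070. A spring always pushes it back (2.4 N at 0, 6.6 N at 0.070); passing the pin adds about 1 N. At about 0.046 its tooth is past the pin, which springs out behind it. Let go beyond 0.050, it comes back and stops on the pin at 0.045: latched, dish under the lens. Let go earlier, it runs back to 0
- stop_pin_spot (a point): Inner tip, when sprung out, of the horizontal brass stop pin (8 mm thick, 42 mm above the table) on the viewer's +x side; it has a black knob outside. It works by itself and is not to be operated.
- well (a point): Centre of the floor of the square well (63 mm inside, rim 7 mm high) on the carriage, 46 mm above the table and 170 mm ahead (+y) of the push face; moves with the carriage.
- specimen_dish: Closed clear petri dish with a green beetle, 60 mm across, 13 mm high, lying loose in the well. Origin: centre of its underside.
- lamp_top (a point): Centre of the top of the round green lamp button (28 mm across) in a black housing on the base, at the viewer's x = -82 mm, y = -55 mm; top 52 mm above the table when up. Pressed straight down.
- lamp (a joint): How far (m) the lamp button is pressed: 0 up, 0.006 fully down (about 5 N); springs up when let go.
- comb_dish: Bystander, loose: closed clear petri dish with honeycomb, 68 mm across, 13 mm high. Origin: centre of its underside.
- larva_dish: Bystander, loose: closed clear petri dish with brown rings, 54 mm across, 13 mm high. Origin: centre of its underside.
- magnifier_big: Bystander, loose: black magnifying glass lying flat, lens frame 90 mm across, 145 mm from lens centre to handle end (handle along its -x), 14 mm high; origin under the lens.
- magnifier_small: Bystander, loose: black magnifying glass lying flat, lens frame 60 mm across, 110 mm from lens centre to handle end (handle along its -x), 14 mm high; origin under the lens.
- jar: Bystander, loose: small lidded jar, 44 mm across, 65 mm high. Origin: centre of its underside.
- card_deck: Bystander, loose: deck of green picture cards, 62 x 88 x 18 mm. Origin: centre of its underside.
Mind the look-alikes: they are no part of the job. What is shaped like the specimen_dish but blue, pink or red is not meant.

How it is judged:
By the outcome, as a careful person would: the job done as asked, in the order asked, and still so for the second after the job is handed in, with the robot touching nothing.
It also fails if it takes over 40 s, if anything falls off the work surface, if the arm or the gripper's body presses on something with over 40 N, if the wrist force passes 120 N, or if a joint passes its speed limit or range.

## Working session

There is one attempt and no reset: what is moved stays moved. The work goes in short steps, Python scripts to look and compute and a shell command to move; the robot and the scene stay as the last step left them, time stands still between calls to the robot, and variables do not carry over. Pictures are saved under pics/ and viewed, and the job is handed in when it is done.

```bash
mkdir -p pics; ls; python3 - <<'E'
from workcell import r
import cv2
o=r.get_obs(); print({k:o[k] for k in ('time','tcp_pos','force','grip_width')}); print(o['tool_rot'])
for n in ('side','top','wrist'):
    c=r.camera(n); cv2.imwrite(f'pics/a_{n}.png',c['color'][:,:,::-1]); print(n,c['vfov'],c['cx'],c['cy'],c['position'],c['rotation'])
E
```

```text
pics
{'time': 0.0, 'tcp_pos': array([ 0.26031732, -0.56781611,  0.23070469]), 'force': array([ 0.4069898 , -0.2977857 , -0.23016334]), 'grip_width': 0.08521852469273425}
[[ 9.09059121e-01  4.16666961e-01 -3.97813695e-04]
 [ 4.16667137e-01 -9.09058430e-01  1.12554740e-03]
 [ 1.07342520e-04 -1.18894502e-03 -9.99999287e-01]]
side 47.96504073985069 257.16809216171293 189.40068652487793 [ 0.20466448 -1.03428083  0.92303781] [[ 0.93396297 -0.23268279  0.27124138]
 [-0.35664345 -0.5584994   0.74892181]
 [-0.02277307 -0.7962017  -0.60460255]]
top 48.675222863135254 253.00905259163036 192.05638395102952 [ 0.35143196 -0.01617444  1.26722946] [[-0.00113365 -0.98156039  0.19114892]
 [-0.99998855  0.00200121  0.00434571]
 [-0.0046481  -0.19114181 -0.98155143]]
wrist 58.07984566760756 253.82409520473746 190.86286625190962 [ 0.32797094 -0.53781121  0.37327196] [[ 0.4163817  -0.8686985  -0.26830802]
 [-0.90918476 -0.39882876 -0.11966076]
 [-0.00305983  0.29376611 -0.95587243]]
```

View pics/a_side.png

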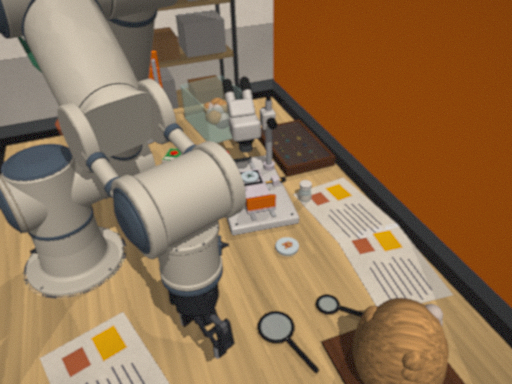

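View pics/a_top.png

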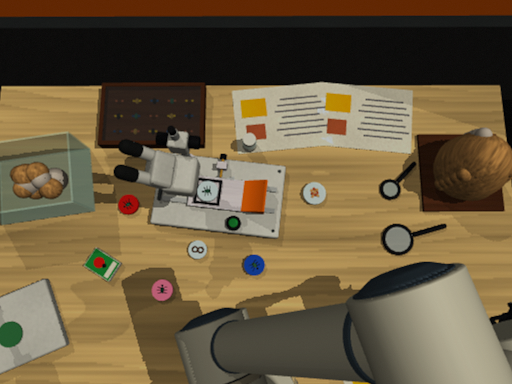

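View pics/a_wrist.png

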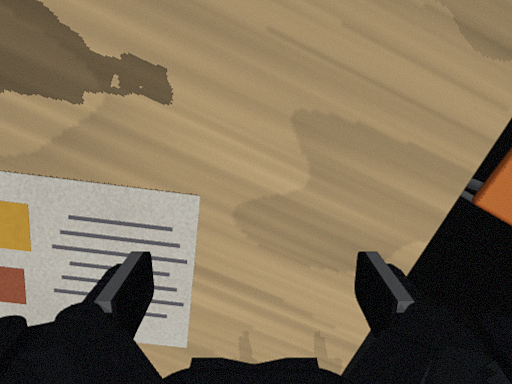

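The top view shows the white viewer with the orange block (~255,196), the green button (233,223) and the beetle in the well (208,191). The red (128,204), blue (253,265) and pink (162,290) dishes are look-alikes. The dish in the well, with a green beetle, is the one meant. Next I'll confirm this in an enlarged crop and measure.

```bash
cat > h.py <<'E'
import numpy as np, cv2
from workcell import r
def ray(c,u,v):
    f=c['color'].shape[0]/2/np.tan(np.radians(c['vfov'])/2)
    d=np.array(c['rotation'])@np.array([(u-c['cx'])/f,(v-c['cy'])/f,1.]); return np.array(c['position']),d
def onz(c,u,v,z):
    p,d=ray(c,u,v); return p+d*(z-p[2])/d[2]
def proj(c,P):
    f=c['color'].shape[0]/2/np.tan(np.radians(c['vfov'])/2)
    q=np.array(c['rotation']).T@(np.array(P)-c['position']); return q[:2]/q[2]*f+[c['cx'],c['cy']]
def comp(m,lo):
    n,l,s,ce=cv2.connectedComponentsWithStats(m.astype(np.uint8)); 
    return [(l==i,s[i],ce[i]) for i in range(1,n) if s[i,4]>=lo]
E
python3 - <<'E'
from h import *
c=r.camera('top'); im=c['color']; hsv=cv2.cvtColor(im,cv2.COLOR_RGB2HSV)
cv2.imwrite('pics/b_top.png',cv2.resize(im[130:260,130:310,::-1],None,fx=4.4,fy=4.4,interpolation=cv2.INTER_CUBIC))
H,S,V=[hsv[...,i].astype(int) for i in range(3)]
roi=np.zeros(H.shape,bool); roi[140:250,140:300]=1
for nm,m in (('orange',(H<14)&(S>200)&(V>100)),('green',(H>45)&(H<85)&(S>120)&(V>60)),('white',(S<50)&(V>120))):
    for a,s,ce in comp(m&roi,25):
        cnt=cv2.findContours(a.astype(np.uint8),0,1)[0][0]
        rc=cv2.minAreaRect(cnt); print(nm,s,ce.round(1),cv2.boxPoints(rc).round(1).tolist(), H[a].mean().round(),V[a].mean().round())
E
```

```text
orange [241 180  26  32 696] [254.  195.8] [[240.8000030517578, 210.60000610351562], [244.6999969482422, 177.5], [266.79998779296875, 180.10000610351562], [262.8999938964844, 213.1999969482422]] 12.0 170.0
green [229 218   9   9  67] [233.  222.1] [[229.0, 218.0], [237.0, 218.0], [237.0, 226.0], [229.0, 226.0]] 66.0 94.0
white [167 140  20   8 129] [177.3 143.2] [[167.0, 140.0], [186.0, 140.0], [186.0, 147.0], [167.0, 147.0]] 25.0 153.0
white [242 140  58  12 484] [272.  144.1] [[242.0, 140.0], [299.0, 140.0], [299.0, 151.0], [242.0, 151.0]] 24.0 178.0
white [ 140  147  145   90 6831] [214.5 192.4] [[134.0, 219.89999389648438], [142.89999389648438, 146.6999969482422], [286.5, 164.3000030517578], [277.6000061035156, 237.5]] 23.0 162.0
white [196 181  23  22 365] [207.6 191. ] [[195.5, 199.8000030517578], [198.39999389648438, 179.3000030517578], [218.6999969482422, 182.1999969482422], [215.8000030517578, 202.6999969482422]] 66.0 167.0
white [188 240  19  10 102] [197.3 244.6] [[188.0, 240.0], [206.0, 240.0], [206.0, 249.0], [188.0, 249.0]] 65.0 172.0
```

View pics/b_top.png

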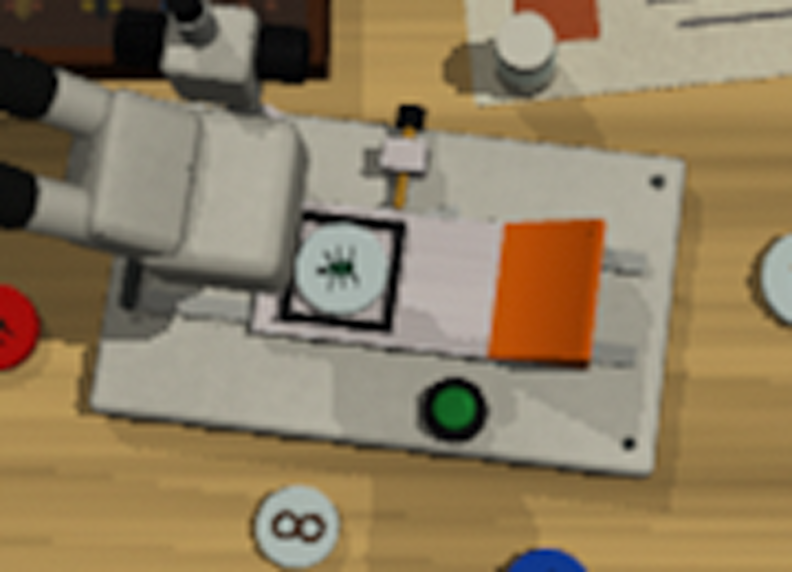

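The crop confirms the beetle dish in the black-rimmed well, the orange block's push edge on the right, (604,219) to (590,362) in crop pixels, and the lamp at (454,408).

```bash
python3 - <<'E'
from h import *
c=r.camera('top'); T=lambda u,v:((u+.5)/4.4-.5+130,(v+.5)/4.4-.5+130)
P={}
for n,u,v,z in (('RT',686,158,.03),('RB',655,474,.03),('LB',92,408,.03),('pT',604,219,.09),('pB',590,362,.09),('lamp',454,408,.052),('dish',342,268,.059)):
    P[n]=onz(c,*T(u,v),z); print(n,P[n].round(4))
L=lambda a,b:np.linalg.norm(P[a]-P[b])
print('w',L('RT','RB'),'l',L('RB','LB'),'push w',L('pT','pB'))
ey=P['LB']-P['RB'];e2=P['RT']-P['RB'];print('angs',np.degrees(np.arctan2(-ey[0],ey[1])),np.degrees(np.arctan2(e2[1],e2[0])))
d=P['pT']-P['pB'];print(np.degrees(np.arctan2(d[1],d[0])))
C=(P['RT']+P['LB'])/2;
a=np.degrees(np.arctan2(-ey[0],ey[1]))
a=np.radians((a+np.degrees(np.arctan2(e2[1],e2[0])))/2)
X=np.array([np.cos(a),np.sin(a)]);Y=np.array([-np.sin(a),np.cos(a)])
print('yaw',np.degrees(a),'C',C)
for n in P: q=P[n][:2]-C[:2]; print(n,(q@X).round(4),(q@Y).round(4))
# from side view
s=r.camera('side')
cv2.imwrite('pics/b_side.png',cv2.resize(s['color'][60:260,180:340,::-1],None,fx=3.0,fy=3.0,interpolation=cv2.INTER_CUBIC))
for x,y in ((.11,-.19),(-.11,-.19),(-.11,.19)): w=C[:2]+x*X+y*Y; print(proj(s,[*w,.03]).round(1),end=' ')
for x,z in ((-.046,.09),(.046,.09),(.046,.046),(-.046,.046)):
  w=C[:2]+x*X-.14*Y; print('push',(np.array(proj(s,[*w,z]))-[180,60])*3)
w=C[:2]-.082*X-.055*Y; print('lamp',w)
E
```

```text
RT [ 0.6734 -0.1085  0.03  ]
RB [ 0.4581 -0.0846  0.03  ]
LB [0.5025 0.2899 0.03  ]
pT [ 0.6173 -0.0504  0.09  ]
pB [ 0.5241 -0.0408  0.09  ]
lamp [0.4994 0.0475 0.052 ]
dish [0.5915 0.1218 0.059 ]
w 0.21666888702996284 l 0.37714328899226635 push w 0.09370991682778466
angs -6.771571713028808 -6.327333019233705
-5.876698062024963
yaw -6.5494523661312565 C [0.58796155 0.09070563 0.03      ]
RT 0.1076 -0.1882
RB -0.1091 -0.189
LB -0.1076 0.1882
pT 0.0452 -0.1369
pB -0.0485 -0.138
lamp -0.083 -0.0531
dish 0.0 0.0313
[298.7 216.6] [230.2 229.5] [209.9 163.1] push [198.36153013 422.07107444]
push [284.23113227 406.87134979]
push [284.15466247 439.4583266 ]
push [199.96403467 454.76647041]
lamp [0.50022336 0.04541756]
```

View pics/b_side.png

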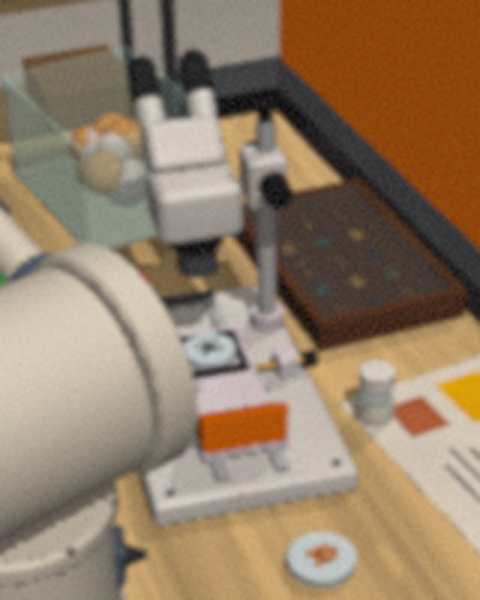

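Both views agree: the face lies at viewer y ≈ -0.139, with width and height as given, and the dish sits 170 mm ahead of it. Now I'll work out the approach, shutting the fingers and setting tool x along viewer +y.

```bash
cat >> h.py <<'E'
C=np.array([.588,.0907]); A=np.radians(-6.4)
X=np.array([np.cos(A),np.sin(A)]);Y=np.array([-np.sin(A),np.cos(A)])
def go(vx,vy,z,head=90.):
    o=r.get_obs();R=np.array(o['tool_rot']);p=np.array(o['tcp_pos'])
    t=np.array([*(C+vx*X+vy*Y),z]); d=R.T@(t-p)
    h=np.degrees(np.arctan2(R[1,0],R[0,0])); w=(h-np.degrees(A)-head+180)%360-180
    q=p[:2]-C
    print('t',round(o['time'],2),'now viewer',(q@X).round(4),(q@Y).round(4),p[2].round(4),'target',t.round(4),'shift',d.round(4),'spin',w.round(2),'F',np.round(o['force'],1),'gw',round(o['grip_width'],4),'J',np.round(o['joint_pos'],1))
E
python3 -c "
from h import *
go(0,-.185,.2)"
```

```text
t 0.3 now viewer -0.2521 -0.6912 0.2311 target [ 0.5674 -0.0931  0.2   ] shift [ 0.4769 -0.3038  0.0312] spin -58.98 F [-0.1 -0.3  1.1] gw 0.0852 J [-70.8  28.3  77.1   0.   74.6  -5.5]
```

```bash
python3 -m creep '[{"x":0.01,"y":-0.006,"spin":-2},{"x":0.035,"y":-0.022,"spin":-6},{"x":0.065,"y":-0.041,"spin":-10},{"x":0.095,"y":-0.06,"spin":-14},{"x":0.125,"y":-0.08,"spin":-18},{"x":0.155,"y":-0.099,"spin":-22},{"x":0.185,"y":-0.118,"spin":-26},{"x":0.21,"y":-0.134,"spin":-30}]' 1 20; python3 -c "
from h import *
go(0,-.185,.2)"
```

```text
t 0.3 now viewer -0.2521 -0.6912 0.2311 target [ 0.5674 -0.0931  0.2   ] shift [ 0.4769 -0.3038  0.0312] spin -58.98 F [-0.1 -0.3  1.1] gw 0.0852 J [-70.8  28.3  77.1   0.   74.6  -5.5]invalid input
```

```bash
python3 -m creep '[{"x":0.01,"y":-0.006,"z":0,"spin":-2},{"x":0.035,"y":-0.022,"z":0,"spin":-6},{"x":0.065,"y":-0.041,"z":0,"spin":-10},{"x":0.095,"y":-0.06,"z":0,"spin":-14},{"x":0.125,"y":-0.08,"z":0,"spin":-18},{"x":0.155,"y":-0.099,"z":0,"spin":-22},{"x":0.185,"y":-0.118,"z":0,"spin":-26},{"x":0.21,"y":-0.134,"z":0,"spin":-30}]' 1.0 20; python3 -c "
from h import *
go(0,-.185,.2)"
```

```text
time: 0.97
tcp_pos: [0.3964, -0.356, 0.2312]
tool_rot: [[0.574, 0.819, 0.0], [0.819, -0.574, 0.001], [0.001, -0.0, -1.0]]
force: [0.9, -0.2, -0.2]
grip_width: -0.0003
t 0.97 now viewer -0.1406 -0.4653 0.2312 target [ 0.5674 -0.0931  0.2   ] shift [ 0.3134 -0.011   0.0314] spin -28.66 F [ 0.9 -0.2 -0.2] gw -0.0003 J [-48.4  20.9  90.1   0.   69.1 -13.3]
```

```bash
python3 -m creep '[{"x":0.03,"y":-0.001,"z":0,"spin":-3},{"x":0.065,"y":-0.002,"z":0.003,"spin":-6},{"x":0.105,"y":-0.004,"z":0.007,"spin":-10},{"x":0.145,"y":-0.005,"z":0.011,"spin":-14},{"x":0.185,"y":-0.006,"z":0.016,"spin":-18},{"x":0.22,"y":-0.008,"z":0.02,"spin":-22},{"x":0.255,"y":-0.009,"z":0.025,"spin":-26},{"x":0.28,"y":-0.01,"z":0.03,"spin":-28.7}]' ; python3 -c "
from h import *
go(0,-.185,.06)
c=r.camera('top');cv2.imwrite('pics/c_top.png',c['color'][:,:,::-1])"
```

```text
time: 1.63
tcp_pos: [0.5501, -0.1178, 0.2013]
tool_rot: [[0.104, 0.995, 0.001], [0.995, -0.104, 0.001], [0.001, 0.0, -1.0]]
force: [0.0, -1.5, -0.1]
grip_width: -0.0002
t 1.63 now viewer -0.0144 -0.2115 0.2013 target [ 0.5674 -0.0931  0.06  ] shift [0.0262 0.0146 0.1413] spin 0.42 F [ 0.  -1.5 -0.1] gw -0.0002 J [-18.2  25.1  88.2   0.1  66.7 -12.3]
```

View pics/c_top.png

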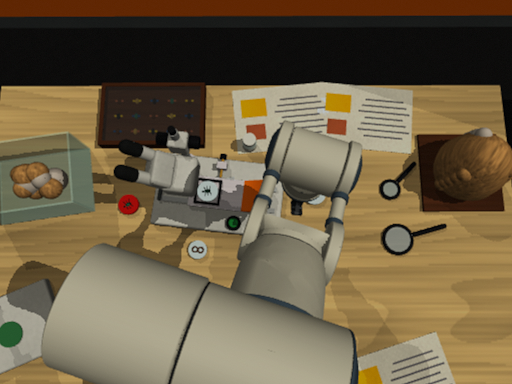

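The arm is in front of the block, clear of the microscope and the loose things. Descending now, and squaring up on the push line.

```bash
python3 -m creep '[{"x":0.005,"y":0.005,"z":0.02,"spin":0.4},{"x":0.015,"y":0.01,"z":0.05,"spin":0.4},{"x":0.022,"y":0.0146,"z":0.08,"spin":0.4},{"x":0.022,"y":0.0146,"z":0.105,"spin":0.4},{"x":0.022,"y":0.0146,"z":0.125,"spin":0.4},{"x":0.022,"y":0.0146,"z":0.138,"spin":0.4},{"x":0.022,"y":0.0146,"z":0.1413,"spin":0.4},{"x":0.022,"y":0.0146,"z":0.1413,"spin":0.4}]' ; python3 -c "
from h import *
go(0,-.150,.06)
c=r.camera('wrist');cv2.imwrite('pics/d_w.png',c['color'][:,:,::-1])
c=r.camera('side');cv2.imwrite('pics/d_s.png',cv2.resize(c['color'][60:260,150:380,::-1],None,fx=3,fy=3))"
```

```text
time: 2.35
tcp_pos: [0.5675, -0.094, 0.0585]
tool_rot: [[0.106, 0.994, -0.001], [0.994, -0.106, 0.003], [0.003, -0.002, -1.0]]
force: [-0.3, 0.1, -1.0]
grip_width: -0.0001
t 2.35 now viewer 0.0002 -0.1859 0.0585 target [ 0.5713 -0.0584  0.06  ] shift [ 0.0359  0.     -0.0014] spin 0.3 F [-0.3  0.1 -1. ] gw -0.0001 J [-15.4  36.9  93.8   0.2  49.4  -9.5]
```

View pics/d_w.png

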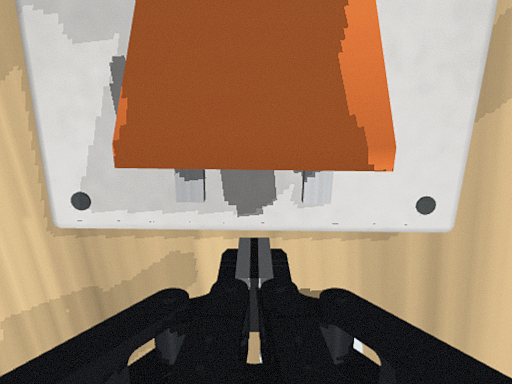

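View pics/d_s.png

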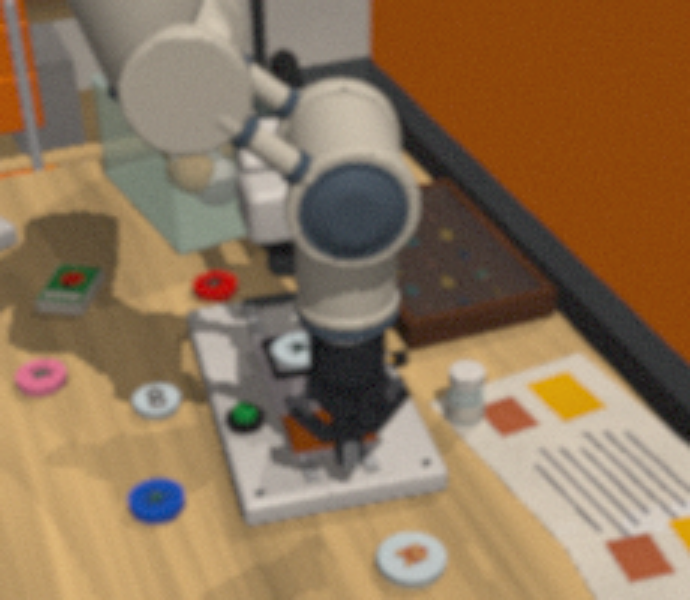

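The wrist view shows the fingers (x≈255) centred on the orange face (113 to 395) and square to it. Before pushing, I'll check how far the wrist cylinder reaches towards the microscope.

```bash
python3 -c "
from h import *
c=r.camera('top');cv2.imwrite('pics/e_t.png',cv2.resize(c['color'][90:250,100:380,::-1],None,fx=2.8,fy=2.8))
p=r.get_obs()['tcp_pos']
for z in (.2,.25,.3,.35): print(z,((proj(c,[p[0],p[1],z])-[100,90])*2.8).round())
for z in (.14,.25,.35):
  for x in(-.05,.05): print('head',z,x,((proj(c,[*(C+x*X+.03*Y),z])-[100,90])*2.8).round())
s=r.camera('side')
for z in (.2,.25,.3,.35,.4): print(z,((proj(s,[p[0],p[1],z])-[150,60])*3).round())
"
```

```text
0.2 [519. 276.]
0.25 [523. 264.]
0.3 [528. 252.]
0.35 [532. 238.]
head 0.14 -0.05 [286. 316.]
head 0.14 0.05 [299. 216.]
head 0.25 -0.05 [270. 295.]
head 0.25 0.05 [286. 185.]
head 0.35 -0.05 [253. 272.]
head 0.35 0.05 [270. 151.]
0.2 [344. 353.]
0.25 [343. 309.]
0.3 [342. 264.]
0.35 [342. 215.]
0.4 [341. 165.]
```

View pics/e_t.png

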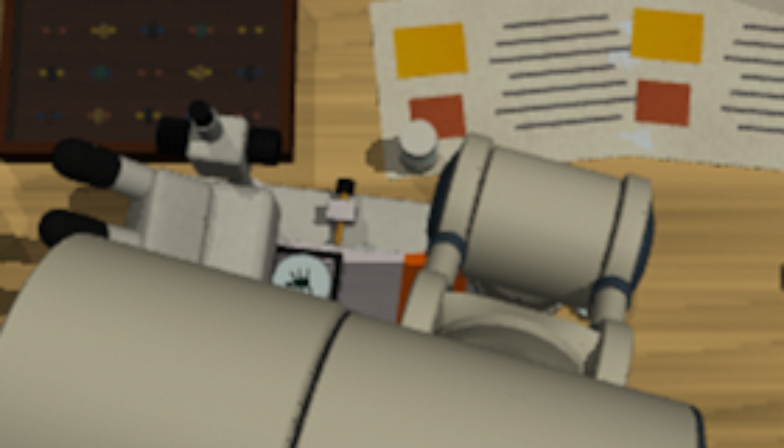

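Cylinder half-length is about 85 mm, so at the end of the push it stays about 30 mm short of the microscope head. Pushing now.

```bash
python3 -m creep '[{"x":0.008,"y":0,"z":-0.0015,"spin":0.3},{"x":0.02,"y":0,"z":-0.0015,"spin":0.3},{"x":0.03,"y":0,"z":-0.0015,"spin":0.3},{"x":0.038,"y":0,"z":-0.0015,"spin":0.3},{"x":0.046,"y":0,"z":-0.0015,"spin":0.3},{"x":0.054,"y":0,"z":-0.0015,"spin":0.3},{"x":0.058,"y":0,"z":-0.0015,"spin":0.3},{"x":0.058,"y":0,"z":-0.0015,"spin":0.3}]' ; python3 -c "
from h import *
go(0,-.090,.06)
c=r.camera('wrist');cv2.imwrite('pics/f_w.png',c['color'][:,:,::-1])"
```

```text
time: 3.22
tcp_pos: [0.5752, -0.0361, 0.062]
tool_rot: [[0.111, 0.994, 0.002], [0.994, -0.111, 0.002], [0.002, 0.002, -1.0]]
force: [0.9, -3.2, 2.5]
grip_width: 0.0002
t 3.22 now viewer 0.0014 -0.1274 0.062 target [0.578  0.0013 0.06  ] shift [ 0.0374 -0.0014  0.0021] spin 0.02 F [ 0.9 -3.2  2.5] gw 0.0002 J [-9.6 36.6 93.7  0.2 49.6 -3.3]
```

View pics/f_w.png

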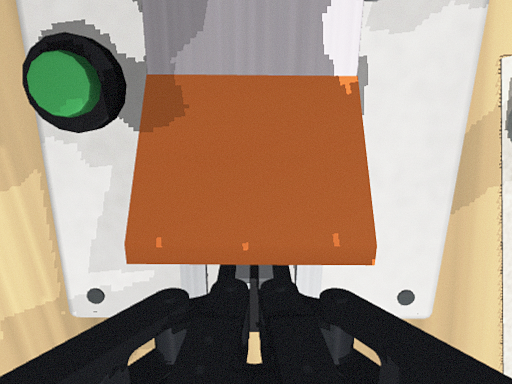

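The fingers are on the face, centred, at -3.2 N. Continuing past the pin.

```bash
python3 -m creep '[{"x":0.008,"y":-0.001,"z":0.002,"spin":0},{"x":0.016,"y":-0.001,"z":0.002,"spin":0},{"x":0.024,"y":-0.001,"z":0.002,"spin":0},{"x":0.031,"y":-0.001,"z":0.002,"spin":0},{"x":0.036,"y":-0.001,"z":0.002,"spin":0},{"x":0.038,"y":-0.001,"z":0.002,"spin":0},{"x":0.038,"y":-0.001,"z":0.002,"spin":0}]' ; python3 -c "
from h import *
go(0,-.090,.06)
c=r.camera('wrist');cv2.imwrite('pics/g_w.png',c['color'][:,:,::-1])
print([(onz(c,250,v,.09)[:2]-C)@Y for v in (255,260,264,268,272)])
c=r.camera('top');cv2.imwrite('pics/g_t.png',cv2.resize(c['color'][130:260,130:310,::-1],None,fx=4.4,fy=4.4,interpolation=cv2.INTER_CUBIC))"
```

```text
time: 3.85
tcp_pos: [0.5789, 0.0011, 0.06]
tool_rot: [[0.111, 0.994, 0.003], [0.994, -0.111, 0.001], [0.002, 0.003, -1.0]]
force: [3.1, -6.5, 0.0]
grip_width: 0.0001
t 3.85 now viewer 0.0009 -0.09 0.06 target [0.578  0.0013 0.06  ] shift [ 0.     -0.0009 -0.    ] spin 0.0 F [ 3.1 -6.5  0. ] gw 0.0001 J [-5.9 36.9 93.5  0.1 49.5  0.4]
[np.float64(-0.07489557887443116), np.float64(-0.0769005258595631), np.float64(-0.07851798561838998), np.float64(-0.08014759379085938), np.float64(-0.08178948775931956)]
```

View pics/g_w.png

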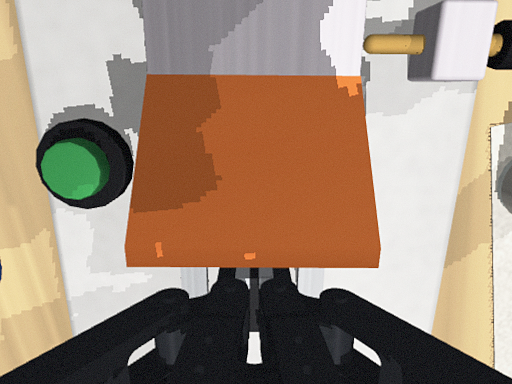

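View pics/g_t.png

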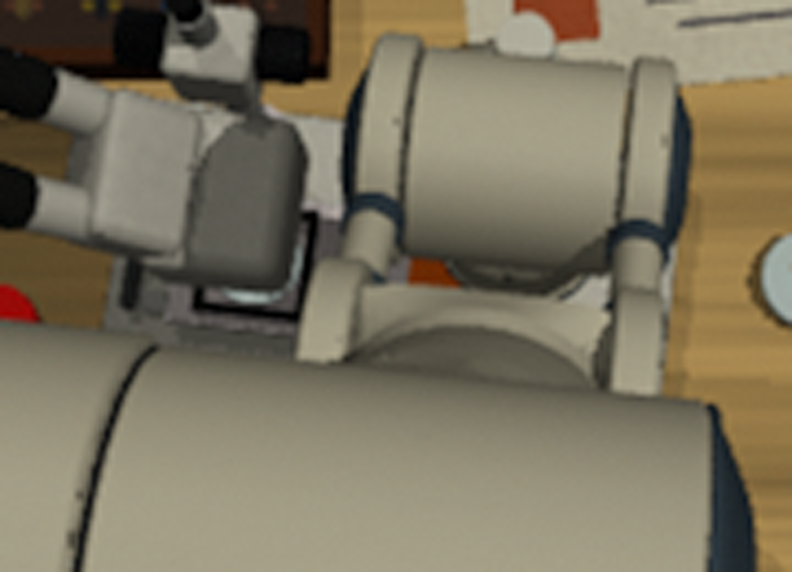

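Face edge is at viewer y ≈ -0.079, so travel is about 0.059 to 0.060 m (force about 7 N), past the pin and short of the end stop. Now letting it go by backing straight off.

```bash
python3 -m creep '[{"x":-0.006,"y":0,"z":0,"spin":0},{"x":-0.014,"y":0,"z":0,"spin":0},{"x":-0.022,"y":0,"z":0,"spin":0},{"x":-0.032,"y":0,"z":0,"spin":0},{"x":-0.045,"y":0,"z":0,"spin":0},{"x":-0.055,"y":0,"z":0,"spin":0},{"x":-0.06,"y":0,"z":0,"spin":0},{"x":-0.06,"y":0,"z":0,"spin":0}]' ; python3 -c "
from h import *
go(-.08,-.090,.13)
c=r.camera('wrist');cv2.imwrite('pics/h_w.png',c['color'][:,:,::-1])
print([(v,((onz(c,250,v,.09)[:2]-C)@Y).round(4)) for v in range(120,270,10)])
s=r.camera('side')
def ony(u,v,y):
  p,d=ray(s,180+u/3,60+v/3);n=np.array([*Y,0]);P0=np.array([*(C+y*Y),0]);P=p+d*((P0-p)@n)/(d@n);return ((P[:2]-C)@X).round(3),P[2].round(3)
for uv in ((195,240),(190,175),(237,235),(150,170),(195,272)): print(uv,ony(*uv,.03))
"
```

```text
time: 4.62
tcp_pos: [0.572, -0.0603, 0.0599]
tool_rot: [[0.113, 0.994, 0.003], [0.994, -0.113, 0.001], [0.002, 0.003, -1.0]]
force: [-0.2, 0.2, -0.6]
grip_width: -0.0
t 4.62 now viewer 0.0009 -0.1518 0.0599 target [0.4985 0.0102 0.13  ] shift [ 0.0618 -0.0808 -0.0703] spin -0.1 F [-0.2  0.2 -0.6] gw -0.0 J [-12.   36.7  94.    0.2  49.1  -5.6]
[(120, np.float64(-0.0888)), (130, np.float64(-0.092)), (140, np.float64(-0.0952)), (150, np.float64(-0.0985)), (160, np.float64(-0.1018)), (170, np.float64(-0.1052)), (180, np.float64(-0.1087)), (190, np.float64(-0.1122)), (200, np.float64(-0.1158)), (210, np.float64(-0.1194)), (220, np.float64(-0.1231)), (230, np.float64(-0.1269)), (240, np.float64(-0.1307)), (250, np.float64(-0.1346)), (260, np.float64(-0.1386))]
(195, 240) (np.float64(-0.005), np.float64(0.203))
(190, 175) (np.float64(-0.008), np.float64(0.282))
(237, 235) (np.float64(0.042), np.float64(0.201))
(150, 170) (np.float64(-0.05), np.float64(0.294))
(195, 272) (np.float64(-0.007), np.float64(0.162))
```

View pics/h_w.png

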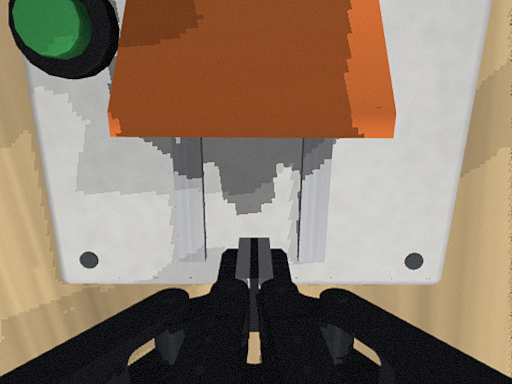

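Face edge at row 137 gives y ≈ -0.094, so travel is 0.045: latched. The microscope head's front is at about z 0.20 to 0.29 near y = 0.03. To keep the wrist camera and finger links clear of it and the block, I'll turn the tool about 90° while moving over to the lamp.

```bash
python3 -m creep '[{"x":0,"y":0,"z":-0.015,"spin":-3},{"x":0,"y":-0.005,"z":-0.04,"spin":-9},{"x":0,"y":-0.015,"z":-0.06,"spin":-16},{"x":0.0,"y":-0.03,"z":-0.07,"spin":-23},{"x":0.005,"y":-0.045,"z":-0.07,"spin":-30},{"x":0.015,"y":-0.06,"z":-0.07,"spin":-37},{"x":0.025,"y":-0.07,"z":-0.07,"spin":-44},{"x":0.03,"y":-0.08,"z":-0.07,"spin":-50}]' ; python3 -c "
from h import *
go(-.081,-.059,.1,180)"
```

```text
time: 5.38
tcp_pos: [0.495, -0.019, 0.1299]
tool_rot: [[-0.694, 0.72, 0.003], [0.72, 0.694, 0.002], [-0.001, 0.004, -1.0]]
force: [0.7, -0.4, -1.3]
grip_width: -0.0001
t 5.38 now viewer -0.0802 -0.1193 0.1299 target [0.5009 0.0411 0.1   ] shift [0.0392 0.0458 0.03  ] spin -39.64 F [ 0.7 -0.4 -1.3] gw -0.0001 J [ -9.2  25.8 102.1   0.2  52.  -53.3]
```

```bash
python3 -m creep '[{"x":0.003,"y":0.004,"z":0.0,"spin":-6},{"x":0.01,"y":0.012,"z":0,"spin":-12},{"x":0.018,"y":0.021,"z":0.0,"spin":-18},{"x":0.026,"y":0.030,"z":0,"spin":-24},{"x":0.033,"y":0.038,"z":0.01,"spin":-30},{"x":0.038,"y":0.044,"z":0.02,"spin":-36},{"x":0.0392,"y":0.0458,"z":0.03,"spin":-39.6},{"x":0.0392,"y":0.0458,"z":0.03,"spin":-39.6}]' ; python3 -c "
from h import *
go(-.081,-.058,.056,180)
c=r.camera('wrist');cv2.imwrite('pics/i_w.png',c['color'][:,:,::-1])
print(proj(c,[.5,.0465,.052]),proj(c,[*r.get_obs()['tcp_pos'][:2],.052]))
c=r.camera('side');cv2.imwrite('pics/i_s.png',cv2.resize(c['color'][40:240,130:360,::-1],None,fx=3,fy=3))
c=r.camera('top');cv2.imwrite('pics/i_t.png',cv2.resize(c['color'][130:260,130:310,::-1],None,fx=4.4,fy=4.4))"
```

```text
time: 6.05
tcp_pos: [0.5, 0.0423, 0.0987]
tool_rot: [[-0.994, 0.107, 0.001], [0.107, 0.994, 0.002], [-0.001, 0.002, -1.0]]
force: [-0.4, 0.1, -0.4]
grip_width: -0.0002
t 6.05 now viewer -0.0821 -0.058 0.0987 target [0.501  0.0421 0.056 ] shift [-0.001  -0.0001  0.0427] spin 0.24 F [-0.4  0.1 -0.4] gw -0.0002 J [ -2.1  29.1 102.8   0.2  48.1 -86. ]
[262.1644077  218.29415473] [254.1805777  219.54690231]
```

View pics/i_w.png

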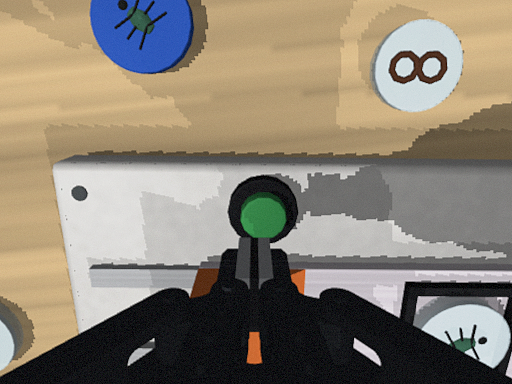

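View pics/i_s.png

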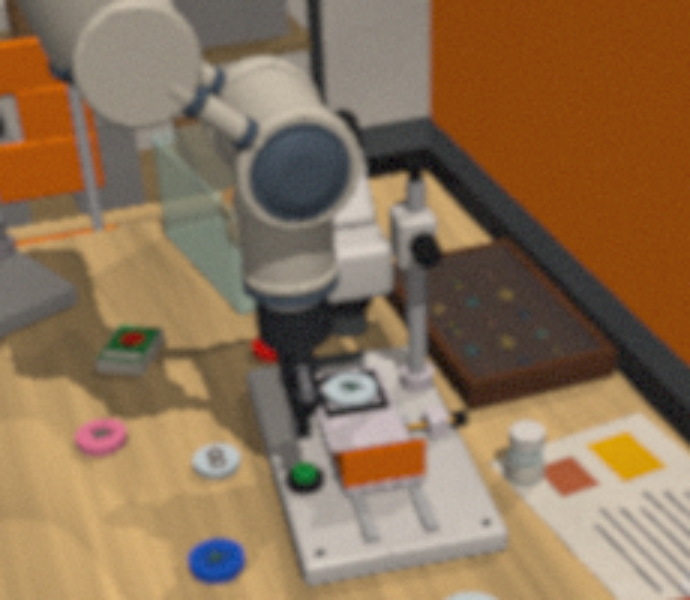

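View pics/i_t.png

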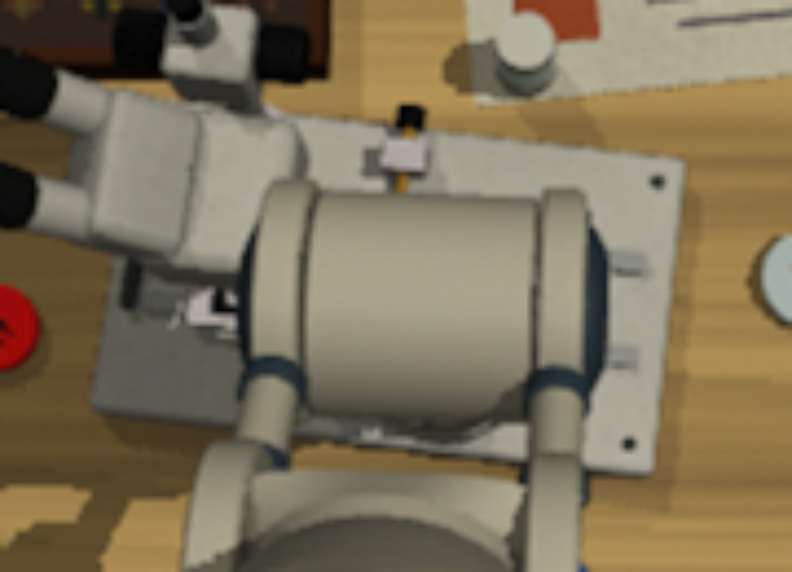

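The wrist view shows the tips (254,240) aligned with the green button (264,215): about 5 mm towards -y of its centre at button height, which is within the 28 mm top. Next, a check of the wrist cylinder's height against the microscope head before lowering.

```bash
python3 -c "
from h import *
s=r.camera('side')
def ony(u,v,y):
  p,d=ray(s,130+u/3,40+v/3);n=np.array([*Y,0]);P0=np.array([*(C+y*Y),0]);P=p+d*((P0-p)@n)/(d@n);return ((P[:2]-C)@X).round(3),P[2].round(3)
for y in (-.13,-.15):
  for uv in ((300,172),(300,125),(300,222),(250,172),(350,172)): print(y,uv,ony(*uv,y))
for y in (.03,.05):
  for uv in ((390,265),(375,220),(365,180)): print('head',y,uv,ony(*uv,y))
c=r.camera('top')
for z in(.35,.42,.45,.48): print(z,[((onz(c,130+u/4.4,130+v/4.4,z)[:2]-C)@Y).round(3) for u,v in((240,300),(608,300))])
"
```

```text
-0.13 (300, 172) (np.float64(-0.074), np.float64(0.434))
-0.13 (300, 125) (np.float64(-0.071), np.float64(0.477))
-0.13 (300, 222) (np.float64(-0.077), np.float64(0.387))
-0.13 (250, 172) (np.float64(-0.117), np.float64(0.441))
-0.13 (350, 172) (np.float64(-0.029), np.float64(0.428))
-0.15 (300, 172) (np.float64(-0.077), np.float64(0.444))
-0.15 (300, 125) (np.float64(-0.075), np.float64(0.486))
-0.15 (300, 222) (np.float64(-0.08), np.float64(0.397))
-0.15 (250, 172) (np.float64(-0.12), np.float64(0.45))
-0.15 (350, 172) (np.float64(-0.034), np.float64(0.438))
head 0.03 (390, 265) (np.float64(0.046), np.float64(0.238))
head 0.03 (375, 220) (np.float64(0.031), np.float64(0.294))
head 0.03 (365, 180) (np.float64(0.021), np.float64(0.34))
head 0.05 (390, 265) (np.float64(0.051), np.float64(0.226))
head 0.05 (375, 220) (np.float64(0.035), np.float64(0.283))
head 0.05 (365, 180) (np.float64(0.026), np.float64(0.331))
0.35 [np.float64(0.039), np.float64(-0.143)]
0.42 [np.float64(0.026), np.float64(-0.142)]
0.45 [np.float64(0.021), np.float64(-0.142)]
0.48 [np.float64(0.015), np.float64(-0.142)]
```

Wrist cylinder end is at y ≈ +0.02, with its bottom about 0.33 when pressed, so it stays clear of the head (top about 0.29 there). Pressing.

```bash
python3 -m creep '[{"x":0,"y":0.002,"z":0.01,"spin":0},{"x":0,"y":0.002,"z":0.025,"spin":0},{"x":0,"y":0.002,"z":0.036,"spin":0},{"x":0,"y":0.002,"z":0.042,"spin":0},{"x":0,"y":0.002,"z":0.046,"spin":0},{"x":0,"y":0.002,"z":0.049,"spin":0},{"x":0,"y":0.002,"z":0.051,"spin":0},{"x":0,"y":0.002,"z":0.051,"spin":0}]' ; python3 -c "
from h import *
go(-.081,-.058,.045,180)
c=r.camera('wrist');cv2.imwrite('pics/j_w.png',c['color'][:,:,::-1])"
```

```text
time: 6.97
tcp_pos: [0.5015, 0.043, 0.0496]
tool_rot: [[-0.993, 0.114, 0.004], [0.114, 0.993, 0.002], [-0.004, 0.002, -1.0]]
force: [-1.7, -1.0, 2.7]
grip_width: -0.0002
t 6.97 now viewer -0.0806 -0.057 0.0496 target [0.501  0.0421 0.045 ] shift [ 0.0004 -0.001   0.0046] spin -0.16 F [-1.7 -1.   2.7] gw -0.0002 J [ -2.   34.  104.8   0.2  41.1 -85.5]
```

View pics/j_w.png

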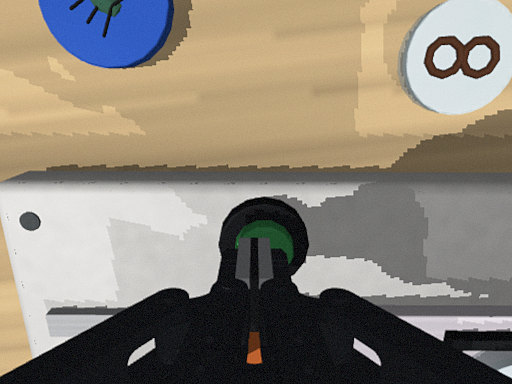

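The tips are on the green top inside the black housing, with the button partly down (2.7 N). Pressing further to bottom it out.

```bash
python3 -m creep '[{"x":0,"y":0,"z":0.002,"spin":0},{"x":0,"y":0,"z":0.004,"spin":0},{"x":0,"y":0,"z":0.006,"spin":0},{"x":0,"y":0,"z":0.007,"spin":0},{"x":0,"y":0,"z":0.008,"spin":0},{"x":0,"y":0,"z":0.008,"spin":0}]' ; python3 -c "
from h import *
go(-.081,-.058,.045,180)"
```

```text
time: 7.52
tcp_pos: [0.502, 0.043, 0.0447]
tool_rot: [[-0.993, 0.114, 0.007], [0.114, 0.993, 0.001], [-0.006, 0.002, -1.0]]
force: [-19.7, -1.6, 81.1]
grip_width: -0.0001
t 7.52 now viewer -0.0802 -0.057 0.0447 target [0.501  0.0421 0.045 ] shift [ 0.0008 -0.001  -0.0004] spin -0.14 F [-19.7  -1.6  81.1] gw -0.0001 J [ -2.   34.5 105.    0.2  40.2 -85.5]
```

The button is hard against its bottom (81 N, more than I wanted but below the 120 N limit). Lifting off straight up at once.

```bash
python3 -m creep '[{"x":0,"y":0,"z":-0.006,"spin":0},{"x":0,"y":0,"z":-0.02,"spin":0},{"x":0,"y":0,"z":-0.04,"spin":0},{"x":0,"y":0,"z":-0.06,"spin":0},{"x":0,"y":-0.015,"z":-0.08,"spin":0},{"x":0,"y":-0.04,"z":-0.1,"spin":0},{"x":0,"y":-0.07,"z":-0.115,"spin":0},{"x":0,"y":-0.1,"z":-0.12,"spin":0}]' ; python3 -c "
from h import *
go(-.2,-.3,.2,180)"
```

```text
time: 8.18
tcp_pos: [0.4907, -0.0576, 0.1667]
tool_rot: [[-0.994, 0.113, 0.01], [0.113, 0.994, 0.001], [-0.01, 0.002, -1.0]]
force: [0.8, 0.0, 0.6]
grip_width: -0.0001
t 8.18 now viewer -0.0801 -0.1582 0.1667 target [ 0.3558 -0.1851  0.2   ] shift [ 0.1193 -0.1419 -0.0348] spin -0.07 F [0.8 0.  0.6] gw -0.0001 J [-13.7  22.3 100.3   0.2  56.8 -97.4]
```

```bash
python3 -m creep '[{"x":0.0,"y":-0.02,"z":-0.01,"spin":0},{"x":0.0,"y":-0.05,"z":-0.02,"spin":0},{"x":0.0,"y":-0.08,"z":-0.03,"spin":0},{"x":0.0,"y":-0.11,"z":-0.035,"spin":0},{"x":0.0,"y":-0.14,"z":-0.035,"spin":0},{"x":0.0,"y":-0.17,"z":-0.035,"spin":0},{"x":0.0,"y":-0.19,"z":-0.035,"spin":0},{"x":0.0,"y":-0.2,"z":-0.035,"spin":0}]' ; python3 -c "
from h import *
go(-.2,-.3,.2,180)
c=r.camera('top');cv2.imwrite('pics/k_t.png',cv2.resize(c['color'][130:260,130:310,::-1],None,fx=4.4,fy=4.4,interpolation=cv2.INTER_CUBIC));cv2.imwrite('pics/k_t0.png',c['color'][:,:,::-1])
T=lambda u,v,z:((onz(c,130+u/4.4,130+v/4.4,z)[:2]-C)@Y).round(4)
print([(u,T(u,290,.09)) for u in range(500,610,10)])"
```

```text
time: 8.85
tcp_pos: [0.4677, -0.2589, 0.2013]
tool_rot: [[-0.993, 0.115, 0.011], [0.115, 0.993, -0.0], [-0.011, 0.001, -1.0]]
force: [-0.6, 0.2, -0.2]
grip_width: 0.0
t 8.85 now viewer -0.0806 -0.3608 0.2013 target [ 0.3558 -0.1851  0.2   ] shift [1.196e-01 6.050e-02 1.000e-04] spin -0.18 F [-0.6  0.2 -0.2] gw 0.0 J [ -35.6   22.7   92.5    0.4   64.2 -119.2]
[(500, np.float64(-0.0768)), (510, np.float64(-0.0832)), (520, np.float64(-0.0895)), (530, np.float64(-0.0959)), (540, np.float64(-0.1023)), (550, np.float64(-0.1086)), (560, np.float64(-0.115)), (570, np.float64(-0.1214)), (580, np.float64(-0.1278)), (590, np.float64(-0.1341)), (600, np.float64(-0.1405))]
```

View pics/k_t.png

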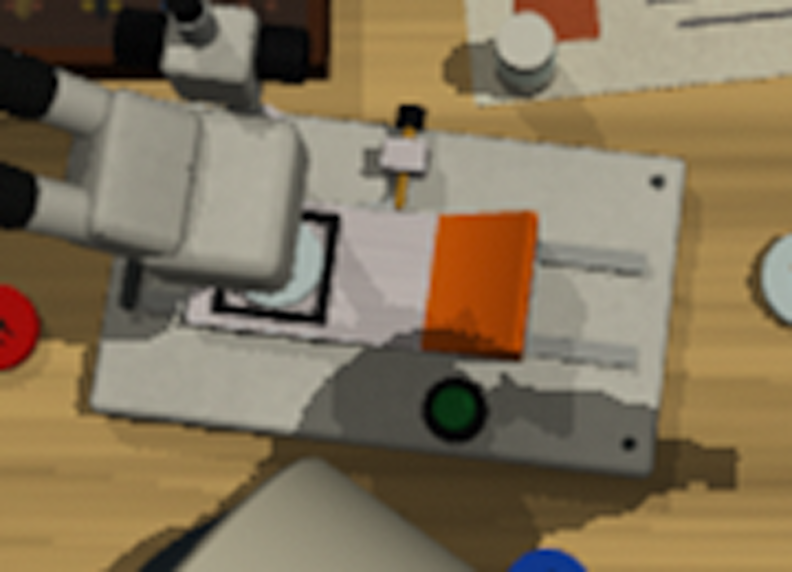

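View pics/k_t0.png

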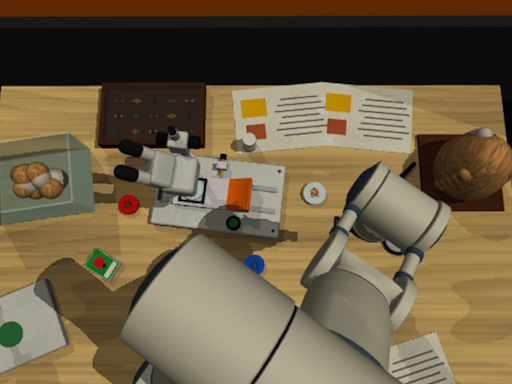

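Final view: the push edge is at crop (530,285), about 43 mm from its rest position, so it is latched. The dish sits in the well under the head, the button is up, and everything else I can see is in place. Handing in.

```bash
python3 -c "
from h import *
print(r.close_job())"
```

```text
the job is handed in; nothing more can be done
None
```

I pushed the orange block to about 59 mm of travel, past the brass pin, and backed off so the carriage sprang back and latched. Then I pressed the green lamp button to its stop, took the hand away and handed the job in at about 9 s.

- **Latch:** the close wrist view put the carriage at about 45 mm. The final top view read about 43 mm, which is within its pixel error. The dish sits in its well, partly hidden under the microscope head.
- **Lamp:** the fingertips went down to 45 mm, against 46 mm for fully pressed, and met the hard stop. That press peaked at 81 N read at the wrist, firmer than I intended but under the 120 N limit.
- **Other objects:** the larva and red dishes, the jar and the cards looked unmoved in the last top view. The arm hid the magnifiers and the comb dish in that view, so I could not check them there; the hand stayed well above table height on its way out.

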